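Take the clamp nut off the glass torch's stud

TASK

Unscrew the knurled round nut from the threaded stud of the bench torch's clamp (anticlockwise seen from above, about a fifth of a turn frees it), lift it off the stud and stand it flat in the low open metal tray. Leave the spare nut, which stands on the bench by itself, where it is.

Things in the scene. Friction and masses are not known exactly. Their poses are not given: they have to be found in the camera images.
- nut: Aluminium ring with dark knurling on the clamp's stud: 48 mm diameter, 40 mm tall, 0.12 kg, axis vertical (z). Origin on the axis at its underside. Grip across the diameter at any yaw, TCP 28 mm above the underside. Loose right-hand quick thread, 20 mm a turn, light friction, 2 mm side play: 75 degrees (60 to 100) anticlockwise from above, rising about 3 mm, frees it to lift straight up.
- clamp: Torch clamp, fixed: dark steel plate 230 x 90 mm; the nut is seated 18 mm above the bench. Origin at bench level under the stud, which is vertical, its tip 66 mm above the bench (lift the nut's underside past it). Plate reaches x = -60 to +170 mm; the torch on it begins 90 mm from the stud towards +x, sloping up to 125 mm height. Its four small hex bolts stay.
- tray: Low open sheet-metal tray, empty, fixed, 160 x 140 mm outside, 18 mm high, walls and floor 3 mm thick, to the left or right of the clamp. Origin: centre of its underside; x along the 160 mm side. The deep red bin of the same plan (55 mm high) on the other side is not the place.
- spare: Spare nut of the same make and size, standing loose on the bench away from the clamp, beyond the tray or the bin; origin on its axis at its underside. To be left alone.
There are look-alikes about, which are no part of the job. What is shaped like the nut but purple is not meant.

How it is judged:
On the way:
1. the nut is unscrewed and lifted clear of the stud's tip (z of nut in the frame of clamp above 0.067 m), for 0.1 s.
At the end, for the whole second after the job is handed in: The nut stands at rest on the tray's floor, anywhere within its walls (underside less than 10 mm above the tray's underside), upright within 10 degrees, released; the spare nut has not been moved by more than 20 mm (x of nut in the frame of tray between -0.056 and 0.056 m and y of nut in the frame of tray between -0.046 and 0.046 m and z of nut in the frame of tray below 0.01 m and angle between nut's own z axis and vertical below 0.17 rad and linear speed of nut below 0.02 m/s); the robot touches nothing.
It fails at once if the spare nut is moved by more than 20 mm (distance of spare from where it was at the start of the episode above 0.02 m).
It also fails if it takes over 38 s, if anything falls off the work surface, if the arm or the gripper's body presses on something with over 40 N, if the wrist force passes 120 N, or if a joint passes its speed limit or range.

ROBOT

A 6-joint arm with a two-finger parallel gripper is mounted at the origin on the work surface. World frame = base frame: x ahead of the robot, y to its left, z up, the work surface at z = 0. Lengths are in m, angles in rad, forces in N, time in s.
With the tool pointing down it reaches from about 0.275 to 0.725 m from the base axis. Payload 15.9 kg.
Tool frame: the origin (TCP) lies between the finger pads, 19 mm behind the fingertips; this is the grasp point; z points along the fingers, y is the line along which they close (so a half turn about z gives the same grasp; the last joint's range is limited). The gripper opens to 85 mm and grips with 20 to 120 N. Pads are 22 mm wide; open, the fingers measure 114 mm over their backs; the gripper's body (76 mm by 85 mm) begins 54 mm behind the grasp point. The pads swing forward as they close: fully open they stand 13 mm farther back than shut.
Start: joints at [-1.249, 0.213, -0.034, 1.323, 0, 1.571], TCP at [0.158, -0.474, 0.25] pointing down, gripper open.
Joint ranges: [-2.98, 2.98], [-0.74, 1.72], [-1.14, 1.35], [-2.1, 2.04], [-1.57, 1.44], [-3.14, 3.14]. Speed limits (rad/s): [1.89, 1.89, 2.39, 2.57, 3.14, 3.14].

INTERFACE

Orientations are given as a unit quaternion [w, x, y, z].
In Python, from rig import observe, get_image, get_calibration, sign_off gives the robot as it stands.
- The arm moves only by the tool step_arm, never from a script. Its argument "series" is a list of rows, each an object of numbers: "x", "y", "z": the shift along the tool's x, y, z scaled (see below); "wx", "wy", "wz": the turn, a rotation vector about the tool's x, y, z scaled (see below). In form: [{"x": .., "y": .., "z": .., "wx": .., "wy": .., "wz": ..}, ...]. A call has 1 to 10 rows; each row shifts and turns the commanded pose from where the row before left it, along the tool's axes as they then stand; what a row does not reach is not made up. The controller multiplies each number of a shift by 0.08 m and each number of a turn by 30 degrees. A row lasts 1/10 s, in which the tool goes at most 50 mm and 8.59 degrees, less where a joint would pass 70% of its speed; a pose out of reach is approached as far as the arm can. A call with a number of a shift or a turn outside -1 to 1 is refused whole. A call with a gripper value outside its range is refused whole. "claw" is the opening, from 0 (shut) to 1 (fully open), set as the call begins (left out, the last holds). The fingers move at their own pace and stop on an object; "squeeze" is the grip in N (left out, the last holds). Time passes only in rows, so rows that do not move let the fingers close. It gives the time, the measured TCP pose, the force, the opening and the grip force at its end, in the units of the state.
- observe(): the state, without advancing time (a new reading comes with each control period).
- get_image(name): name is "scene" or "top" or "wrist"; returns the picture (420x560x3 uint8, blue, green, red); there is no depth.
- get_calibration(name): a dict with "mtx" (3x3 intrinsics, pixels), "R" (3x3) and "t" (3): a world point X has camera coordinates R X + t. Camera axes: x right, y down, z forward; pixel columns grow to the right and rows downward; lengths in m; the calibration is good to about 2 mm. A picture is of the moment at which its call begins: read the wrist's pose just before it. get_calibration takes no time and is no camera call; for the wrist camera it gives the pose at the moment of the call.
- sign_off(): hands the job in; it is judged then, once.
The state is a dict: "clock": time; "joint_positions": joint angles; "dq": joint speeds; "joint_efforts": joint torques, N m; "ee_pos": TCP position; "tcp_rot": TCP orientation; "wrist_force": force on the tool from outside, world axes, zero at the start; "moment": the same for the moment, N m; "finger_gap": finger opening in m; "grip_force": force on a finger pad.
Only numpy, scipy, OpenCV 4.12 (cv2) and the standard library are available. Lean on these libraries where they do the work, as an engineer would, in place of code of your own. Each camera call takes 0.05 s, during which the arm holds its last target. There are 200 camera calls.

## Working session

There is one attempt and no reset: what is moved stays moved. The work goes in short steps, Python scripts to look and compute and a tool call to move; the robot and the scene stay as the last step left them, time stands still between calls to the robot, and variables do not carry over. Pictures are saved under pics/ and viewed, at most 10 in all, crops included, and the job is handed in when it is done.

Besides the shell and the picture viewer there is one more tool, called after "Request:" as name(argument=value, ...) on one line, values as JSON. step_arm: Moves the arm, as the interface text tells. Its arguments: {"type":"object","properties":{"series":{"type":"array"},"claw":{"type":"number"},"squeeze":{"type":"number"}},"required":["series"]}

```bash
mkdir -p pics
python3 - <<'E'
from rig import *
import cv2
print(observe())
for n in("scene","top"):
    cv2.imwrite(f"pics/{n}0.png",get_image(n)); c=get_calibration(n); print(n,c)
E
```

```text
{'clock': 0.0, 'joint_positions': array([-1.24900208e+00,  2.13326956e-01, -3.50885763e-02,  1.32350988e+00,
       -3.02090492e-05,  1.57079102e+00]), 'dq': array([-0.00117405,  0.0001567 , -0.00060371,  0.00148843,  0.00095269,
        0.00027332]), 'joint_efforts': array([-3.66183194e-04, -6.86154199e+01,  4.87122810e+01,  1.68159959e-02,
        8.07853053e-05, -1.38477543e-05]), 'ee_pos': array([ 0.15801891, -0.47401606,  0.24951905]), 'tcp_rot': array([-5.54829530e-04,  9.87083374e-01,  1.60206409e-01, -1.05349526e-04]), 'wrist_force': array([ 0.29258757, -0.74407323, -0.32680689]), 'moment': array([-0.03095712,  0.05464989, -0.02409387]), 'grip_force': 0.0, 'finger_gap': 0.08549601254667304}
scene {'mtx': array([[508.26337223,   0.        , 289.02008754],
       [  0.        , 508.26337223, 220.64976685],
       [  0.        ,   0.        ,   1.        ]]), 'R': array([[ 0.42946834,  0.90298649,  0.01312763],
       [ 0.52483018, -0.23773143, -0.81733533],
       [-0.73492191,  0.35790943, -0.57601269]]), 't': array([-0.24839266, -0.25039266,  1.56857582])}
top {'mtx': array([[431.63967955,   0.        , 275.55609114],
       [  0.        , 431.63967955, 215.08815004],
       [  0.        ,   0.        ,   1.        ]]), 'R': array([[-0.08268944, -0.99655343,  0.00661171],
       [-0.97411169,  0.07942308, -0.21165631],
       [ 0.2104017 , -0.02394229, -0.9773218 ]]), 't': array([0.02512905, 0.54291168, 0.99774856])}
```

View pics/top0.png

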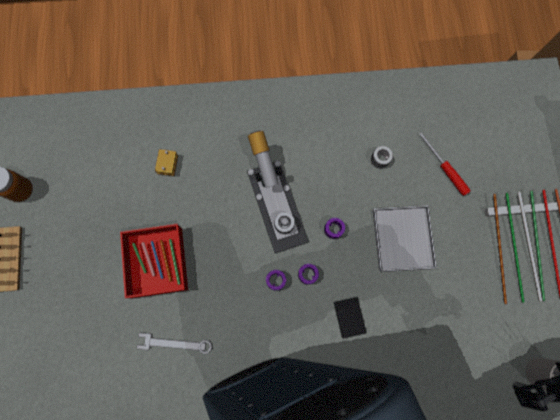

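View pics/scene0.png

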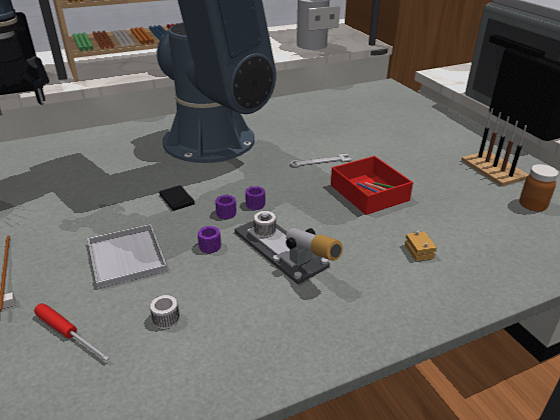

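The top view shows these ring-shaped candidates:
- Silver ring at (285,222), on the clamp plate below the torch. It sits on the stud, so it is the nut.
- Silver ring at (382,157), alone on the bench beyond the tray. This is the spare.
- Purple rings at (335,228), (309,273) and (277,280), which are decoys.

The tray is at (405,239) and the red bin at (155,261). In the scene view the nut is at (264,222), the spare at (165,310) and the tray at (127,255). I'll confirm the nut in a crop and measure.

```bash
cat > h.py <<'E'
import numpy as np, cv2
from rig import *
def ray(n,u,v,z,c=None):
    c=c or get_calibration(n); R,t=c["R"],c["t"]; C=-R.T@t
    d=R.T@np.linalg.solve(c["mtx"],[u,v,1.]); return C+d*(z-C[2])/d[2]
def proj(n,X):
    c=get_calibration(n); p=c["mtx"]@(c["R"]@np.array(X)+c["t"]); return p[:2]/p[2]
E
python3 - <<'E'
from h import *
t=cv2.imread("pics/top0.png"); s=cv2.imread("pics/scene0.png")
a=cv2.resize(t[170:260,240:340],(400,360),interpolation=cv2.INTER_CUBIC)
b=cv2.resize(s[185:275,225:325],(400,360),interpolation=cv2.INTER_CUBIC)
cv2.imwrite("pics/crop.png",np.hstack([a,b]))
print("nut top view",ray("top",285,221,.058),"scene",ray("scene",264,217,.058))
g=cv2.cvtColor(t,cv2.COLOR_BGR2GRAY)[195:285,360:450]
for th in(110,125,140):
    m=cv2.morphologyEx((g>th).astype(np.uint8),cv2.MORPH_CLOSE,np.ones((3,3)))
    cs=max(cv2.findContours(m,0,2)[0],key=cv2.contourArea)
    p=cv2.boxPoints(cv2.minAreaRect(cs))+[360,195]
    P=np.array([ray("top",*q,.018) for q in p]); print(th,p.round(),P[:,:2].round(3).tolist(),P.mean(0))
E
```

```text
nut top view [ 0.52657496 -0.04120698  0.058     ] scene [ 0.53341496 -0.04098058  0.058     ]
110 [[360. 195.]
 [449. 195.]
 [449. 284.]
 [360. 284.]] [[0.587, -0.241], [0.568, -0.47], [0.344, -0.432], [0.362, -0.213]] [ 0.46527277 -0.33894149  0.018     ]
125 [[374. 209.]
 [429. 203.]
 [436. 267.]
 [381. 273.]] [[0.547, -0.273], [0.551, -0.415], [0.387, -0.406], [0.384, -0.268]] [ 0.46743986 -0.34021755  0.018     ]
140 [[377. 211.]
 [424. 206.]
 [431. 266.]
 [384. 272.]] [[0.541, -0.278], [0.546, -0.4], [0.39, -0.394], [0.386, -0.276]] [ 0.46590139 -0.33699073  0.018     ]
```

View pics/crop.png

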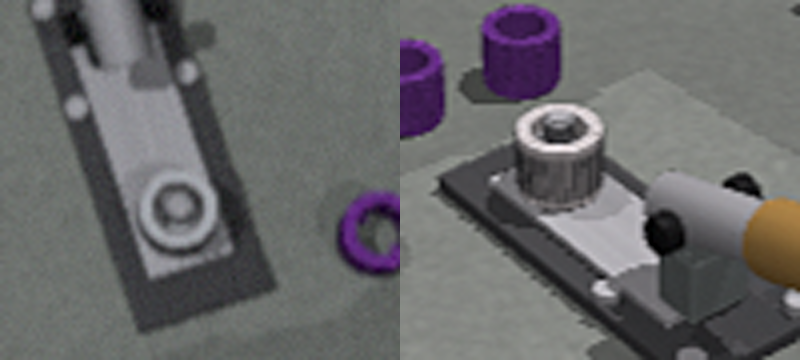

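The crop shows a silver knurled ring with the stud through its bore, at about (284.5,221.6) in top and (265,217.5) in scene. That confirms it as the nut. The tool yaw is already roughly aligned with the clamp, so I'll move above it.

Request:
step_arm(series=[{"x": 0.5,"y": -0.3},{"x": 0.5,"y": -0.3},{"x": 0.5,"y": -0.3},{"x": 0.5,"y": -0.3},{"x": 0.5,"y": -0.3},{"x": 0.5,"y": -0.3},{"x": 0.5,"y": -0.3},{"x": 0.5,"y": -0.3},{"x": 0.5,"y": -0.3},{"x": 0.5,"y": -0.3}], claw=1, squeeze=50)

```text
invalid input
```

Request:
step_arm(series=[{"x": 0.5,"y": -0.3,"z": 0,"wx": 0,"wy": 0,"wz": 0},{"x": 0.5,"y": -0.3,"z": 0,"wx": 0,"wy": 0,"wz": 0},{"x": 0.5,"y": -0.3,"z": 0,"wx": 0,"wy": 0,"wz": 0},{"x": 0.5,"y": -0.3,"z": 0,"wx": 0,"wy": 0,"wz": 0},{"x": 0.5,"y": -0.3,"z": 0,"wx": 0,"wy": 0,"wz": 0},{"x": 0.5,"y": -0.3,"z": 0,"wx": 0,"wy": 0,"wz": 0},{"x": 0.5,"y": -0.3,"z": 0,"wx": 0,"wy": 0,"wz": 0},{"x": 0.5,"y": -0.3,"z": 0,"wx": 0,"wy": 0,"wz": 0},{"x": 0.5,"y": -0.3,"z": 0,"wx": 0,"wy": 0,"wz": 0},{"x": 0.5,"y": -0.3,"z": 0,"wx": 0,"wy": 0,"wz": 0}], claw=1, squeeze=50)

```text
clock: 1.1
ee_pos: [0.4625, -0.1183, 0.2499]
tcp_rot: [0.0, 0.987, 0.16, -0.0]
wrist_force: [1.1, -2.4, 0.0]
finger_gap: 0.0853
grip_force: 0.0
```

Request:
step_arm(series=[{"x": 0.4,"y": -0.25,"z": 0.3,"wx": 0,"wy": 0,"wz": 0},{"x": 0.4,"y": -0.25,"z": 0.3,"wx": 0,"wy": 0,"wz": 0},{"x": 0,"y": 0,"z": 0.3,"wx": 0,"wy": 0,"wz": 0},{"x": 0,"y": 0,"z": 0,"wx": 0,"wy": 0,"wz": 0},{"x": 0,"y": 0,"z": 0,"wx": 0,"wy": 0,"wz": 0}])

```text
clock: 1.6
ee_pos: [0.5093, -0.0621, 0.1784]
tcp_rot: [-0.0, 0.987, 0.16, -0.0]
wrist_force: [-0.3, -0.9, -0.3]
finger_gap: 0.0856
grip_force: 0.0
```

Run:
```python
from h import *
o=observe();print(o["ee_pos"],o["joint_positions"].round(3))
c=get_calibration("wrist"); im=get_image("wrist"); cv2.imwrite("pics/w1.png",im); print(proj("wrist",[.53,-.041,.058]),c["mtx"][0,0])
np.savez("w1.npz",**c)
```

```text
[ 0.50930418 -0.0621338   0.1783616 ] [-0.121  0.264 -0.15   1.157 -0.     2.699]
[258.49663104 169.53915871] 342.5474009087943
```

View pics/w1.png

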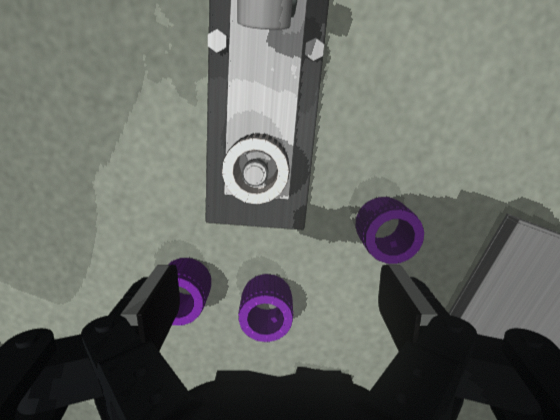

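The wrist view shows the nut's white rim centred near (255,171), with the stud inside it. The purple rings are about 100 mm away, which leaves room for the fingers to turn.

Run:
```python
from h import *
c=dict(np.load("w1.npz")); im=cv2.imread("pics/w1.png")
g=im.min(2)[125:215,210:300]
m=(g>215).astype(np.uint8)
k,l,st,_=cv2.connectedComponentsWithStats(m); i=1+st[1:,4].argmax()
cs=max(cv2.findContours((l==i).astype(np.uint8),0,2)[0],key=cv2.contourArea)
(e,ax,_)=cv2.fitEllipse(cv2.convexHull(cs)); u,v=e[0]+210,e[1]+125
X=ray("wrist",u,v,.058,c); print((u,v),ax,X)
print("top",ray("top",284.3,221.5,.058),"scene",ray("scene",264.8,217.3,.058))
o=observe(); d=X-o["ee_pos"]; w,x,y,z=o["tcp_rot"]
from scipy.spatial.transform import Rotation as R
d[2]=0.046-o["ee_pos"][2]; print("tool units",R.from_quat([x,y,z,w]).inv().apply(d)/.08)
```

```text
(254.88314819335938, 170.69254684448242) (62.548892974853516, 64.30970764160156) [ 0.52785371 -0.03843424  0.058     ]
top [ 0.52547474 -0.03939678  0.058     ] scene [ 0.53521959 -0.03982369  0.058     ]
tool units [ 0.3081905  -0.21441086  1.6637641 ]
```

Request:
step_arm(series=[{"x": 0.31,"y": -0.21,"z": 0,"wx": 0,"wy": 0,"wz": 0},{"x": 0,"y": 0,"z": 0.4,"wx": 0,"wy": 0,"wz": 0},{"x": 0,"y": 0,"z": 0.4,"wx": 0,"wy": 0,"wz": 0},{"x": 0,"y": 0,"z": 0.4,"wx": 0,"wy": 0,"wz": 0},{"x": 0,"y": 0,"z": 0.3,"wx": 0,"wy": 0,"wz": 0},{"x": 0,"y": 0,"z": 0.16,"wx": 0,"wy": 0,"wz": 0},{"x": 0,"y": 0,"z": 0,"wx": 0,"wy": 0,"wz": 0},{"x": 0,"y": 0,"z": 0,"wx": 0,"wy": 0,"wz": 0}])

```text
clock: 2.45
ee_pos: [0.5288, -0.0385, 0.0466]
tcp_rot: [0.0, 0.987, 0.16, 0.001]
wrist_force: [1.0, -0.4, 0.0]
finger_gap: 0.0856
grip_force: 0.0
```

Request:
step_arm(series=[{"x": 0,"y": 0,"z": 0,"wx": 0,"wy": 0,"wz": 0},{"x": 0,"y": 0,"z": 0,"wx": 0,"wy": 0,"wz": 0},{"x": 0,"y": 0,"z": 0,"wx": 0,"wy": 0,"wz": 0},{"x": 0,"y": 0,"z": 0,"wx": 0,"wy": 0,"wz": 0},{"x": 0,"y": 0,"z": 0,"wx": 0,"wy": 0,"wz": 0},{"x": 0,"y": 0,"z": 0,"wx": 0,"wy": 0,"wz": 0}], claw=0, squeeze=30)

```text
clock: 3.05
ee_pos: [0.5285, -0.0382, 0.0462]
tcp_rot: [0.0, 0.987, 0.16, 0.001]
wrist_force: [-2.4, 0.6, 10.5]
finger_gap: 0.0478
grip_force: 29.4
```

Gripped: the gap is 47.8 mm and the side force is low. Now I'll unscrew, rising with the thread at 0.47 mm per 8.4°.

Request:
step_arm(series=[{"x": 0,"y": 0,"z": -0.006,"wx": 0,"wy": 0,"wz": -0.28},{"x": 0,"y": 0,"z": -0.006,"wx": 0,"wy": 0,"wz": -0.28},{"x": 0,"y": 0,"z": -0.006,"wx": 0,"wy": 0,"wz": -0.28},{"x": 0,"y": 0,"z": -0.006,"wx": 0,"wy": 0,"wz": -0.28}])

```text
clock: 3.45
ee_pos: [0.5281, -0.0381, 0.0474]
tcp_rot: [0.0, 0.897, 0.441, 0.0]
wrist_force: [1.5, -0.7, -2.0]
finger_gap: 0.0479
grip_force: 31.0
```

Request:
step_arm(series=[{"x": 0,"y": 0,"z": -0.006,"wx": 0,"wy": 0,"wz": -0.28},{"x": 0,"y": 0,"z": -0.006,"wx": 0,"wy": 0,"wz": -0.28},{"x": 0,"y": 0,"z": -0.006,"wx": 0,"wy": 0,"wz": -0.28},{"x": 0,"y": 0,"z": -0.006,"wx": 0,"wy": 0,"wz": -0.28},{"x": 0,"y": 0,"z": -0.006,"wx": 0,"wy": 0,"wz": -0.28},{"x": 0,"y": 0,"z": -0.006,"wx": 0,"wy": 0,"wz": -0.28},{"x": 0,"y": 0,"z": -0.006,"wx": 0,"wy": 0,"wz": -0.28},{"x": 0,"y": 0,"z": -0.006,"wx": 0,"wy": 0,"wz": -0.28},{"x": 0,"y": 0,"z": 0,"wx": 0,"wy": 0,"wz": 0}])

```text
clock: 4.35
ee_pos: [0.529, -0.0378, 0.0515]
tcp_rot: [0.001, 0.503, 0.864, 0.001]
wrist_force: [4.5, 3.1, -0.9]
finger_gap: 0.0474
grip_force: 33.2
```

The nut has turned 101° with little force. I'll try a gentle lift and watch the force.

Request:
step_arm(series=[{"x": 0,"y": 0,"z": -0.03,"wx": 0,"wy": 0,"wz": 0},{"x": 0,"y": 0,"z": -0.04,"wx": 0,"wy": 0,"wz": 0},{"x": 0,"y": 0,"z": 0,"wx": 0,"wy": 0,"wz": 0}])

```text
clock: 4.65
ee_pos: [0.5281, -0.0382, 0.0571]
tcp_rot: [0.0, 0.506, 0.863, 0.0]
wrist_force: [-0.7, -0.4, -1.3]
finger_gap: 0.0476
grip_force: 33.2
```

It is free: 1.3 N is just the nut's weight. Lift off.

Request:
step_arm(series=[{"x": 0,"y": 0,"z": -0.15,"wx": 0,"wy": 0,"wz": 0},{"x": 0,"y": 0,"z": -0.2,"wx": 0,"wy": 0,"wz": 0},{"x": 0,"y": 0,"z": -0.3,"wx": 0,"wy": 0,"wz": 0},{"x": 0,"y": 0,"z": -0.3,"wx": 0,"wy": 0,"wz": 0},{"x": 0,"y": 0,"z": -0.35,"wx": 0,"wy": 0,"wz": 0},{"x": 0,"y": 0,"z": 0,"wx": 0,"wy": 0,"wz": 0},{"x": 0,"y": 0,"z": 0,"wx": 0,"wy": 0,"wz": 0}])

```text
clock: 5.35
ee_pos: [0.5283, -0.0382, 0.1614]
tcp_rot: [0.001, 0.506, 0.863, 0.0]
wrist_force: [-0.6, 0.3, -2.3]
finger_gap: 0.0476
grip_force: 33.2
```

Run:
```python
from h import *
from scipy.spatial.transform import Rotation as R
o=observe(); print(o["ee_pos"],o["joint_positions"].round(2),o["finger_gap"])
w,x,y,z=o["tcp_rot"]; d=np.array([.467,-.339,o["ee_pos"][2]])-o["ee_pos"]
print("units",R.from_quat([x,y,z,w]).inv().apply(d)/.08)
# tray in scene view
print([proj("scene",p).round() for p in ([.467,-.339,.0],[.547,-.273,.018],[.387,-.406,.018])])
cv2.imwrite("pics/s2.png",get_image("scene"))
```

```text
[ 0.52826786 -0.03819685  0.16136011] [-0.07  0.3  -0.14  1.12 -0.    0.99] 0.04758811079911456
units [-2.90714309e+00 -2.50458356e+00 -6.43170557e-04]
[array([126., 255.]), array([164., 262.]), array([ 87., 236.])]
```

View pics/s2.png

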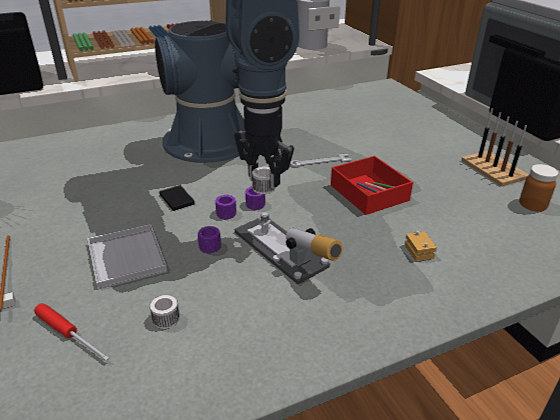

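The nut is held upright at (262,180) and the bare stud is at (264,222). The tray is at (126,255), where I predicted. Carrying it over.

Request:
step_arm(series=[{"x": -0.2,"y": -0.17,"z": 0,"wx": 0,"wy": 0,"wz": 0},{"x": -0.35,"y": -0.3,"z": 0,"wx": 0,"wy": 0,"wz": 0},{"x": -0.35,"y": -0.3,"z": 0,"wx": 0,"wy": 0,"wz": 0},{"x": -0.35,"y": -0.3,"z": 0,"wx": 0,"wy": 0,"wz": 0},{"x": -0.35,"y": -0.3,"z": 0,"wx": 0,"wy": 0,"wz": 0},{"x": -0.35,"y": -0.3,"z": 0,"wx": 0,"wy": 0,"wz": 0},{"x": -0.35,"y": -0.3,"z": 0,"wx": 0,"wy": 0,"wz": 0},{"x": -0.35,"y": -0.3,"z": 0,"wx": 0,"wy": 0,"wz": 0},{"x": -0.25,"y": -0.23,"z": 0,"wx": 0,"wy": 0,"wz": 0},{"x": 0,"y": 0,"z": 0,"wx": 0,"wy": 0,"wz": 0}])

```text
clock: 6.4
ee_pos: [0.4652, -0.3408, 0.1592]
tcp_rot: [-0.001, 0.507, 0.862, -0.0]
wrist_force: [-0.1, 1.3, -1.2]
finger_gap: 0.0477
grip_force: 33.2
```

Request:
step_arm(series=[{"x": 0,"y": 0,"z": 0.3,"wx": 0,"wy": 0,"wz": 0},{"x": 0,"y": 0,"z": 0.4,"wx": 0,"wy": 0,"wz": 0},{"x": 0,"y": 0,"z": 0.4,"wx": 0,"wy": 0,"wz": 0},{"x": 0,"y": 0,"z": 0.25,"wx": 0,"wy": 0,"wz": 0},{"x": 0,"y": 0,"z": 0.15,"wx": 0,"wy": 0,"wz": 0},{"x": 0,"y": 0,"z": 0.05,"wx": 0,"wy": 0,"wz": 0},{"x": 0,"y": 0,"z": 0,"wx": 0,"wy": 0,"wz": 0},{"x": 0,"y": 0,"z": 0,"wx": 0,"wy": 0,"wz": 0}])

```text
clock: 7.2
ee_pos: [0.4673, -0.3386, 0.0375]
tcp_rot: [0.001, 0.506, 0.863, -0.0]
wrist_force: [1.5, 0.6, -0.4]
finger_gap: 0.0477
grip_force: 33.2
```

Request:
step_arm(series=[{"x": 0,"y": 0,"z": 0.04,"wx": 0,"wy": 0,"wz": 0},{"x": 0,"y": 0,"z": 0.02,"wx": 0,"wy": 0,"wz": 0},{"x": 0,"y": 0,"z": 0.012,"wx": 0,"wy": 0,"wz": 0},{"x": 0,"y": 0,"z": 0,"wx": 0,"wy": 0,"wz": 0},{"x": 0,"y": 0,"z": 0,"wx": 0,"wy": 0,"wz": 0}])

```text
clock: 7.7
ee_pos: [0.4669, -0.3384, 0.0313]
tcp_rot: [0.0, 0.506, 0.863, -0.0]
wrist_force: [-0.9, 0.6, 4.9]
finger_gap: 0.0475
grip_force: 33.7
```

The force reads +4.9 N, so the nut is on the floor. Release, then retreat.

Request:
step_arm(series=[{"x": 0,"y": 0,"z": 0,"wx": 0,"wy": 0,"wz": 0},{"x": 0,"y": 0,"z": 0,"wx": 0,"wy": 0,"wz": 0},{"x": 0,"y": 0,"z": 0,"wx": 0,"wy": 0,"wz": 0},{"x": 0,"y": 0,"z": 0,"wx": 0,"wy": 0,"wz": 0},{"x": 0,"y": 0,"z": 0,"wx": 0,"wy": 0,"wz": 0}], claw=0.85)

```text
clock: 8.2
ee_pos: [0.4668, -0.3383, 0.0308]
tcp_rot: [-0.0, 0.506, 0.863, 0.0]
wrist_force: [0.4, 0.3, 0.3]
finger_gap: 0.0727
grip_force: 0.0
```

Request:
step_arm(series=[{"x": 0,"y": 0,"z": -0.15,"wx": 0,"wy": 0,"wz": 0},{"x": 0,"y": 0,"z": -0.3,"wx": 0,"wy": 0,"wz": 0},{"x": 0,"y": 0,"z": -0.4,"wx": 0,"wy": 0,"wz": 0},{"x": 0,"y": 0,"z": -0.4,"wx": 0,"wy": 0,"wz": 0},{"x": 0,"y": 0,"z": -0.4,"wx": 0,"wy": 0,"wz": 0},{"x": 0,"y": 0,"z": 0,"wx": 0,"wy": 0,"wz": 0},{"x": 0,"y": 0,"z": 0,"wx": 0,"wy": 0,"wz": 0}])

```text
clock: 8.9
ee_pos: [0.4671, -0.3386, 0.1639]
tcp_rot: [0.001, 0.506, 0.863, -0.0]
wrist_force: [-0.5, 0.2, -0.4]
finger_gap: 0.0727
grip_force: 0.0
```

Run:
```python
from h import *
o=observe(); print(o["ee_pos"],o["finger_gap"],o["wrist_force"])
im=get_image("scene"); cv2.imwrite("pics/s3.png",np.hstack([cv2.resize(im[200:340,60:220],None,fx=2.5,fy=2.5),cv2.resize(get_image("wrist"),(467,350))[:, :400]]))
```

```text
[ 0.46712771 -0.33855487  0.16389367] 0.07270527630708512 [-0.50038529  0.19805087 -0.38291343]
```

View pics/s3.png

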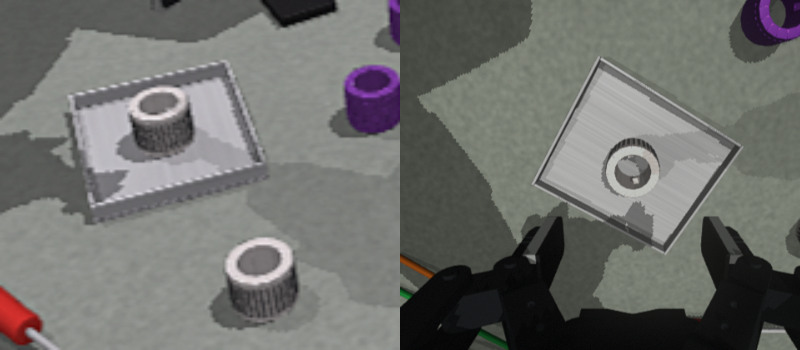

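The left crop shows the nut standing upright near the tray's centre at crop (160,120). The spare is undisturbed at (262,278), and the gripper is clear above. Handing in.

```bash
python3 -c "
from rig import *
print(sign_off())"
```

```text
the job is handed in; nothing more can be done
None
```

The nut is unscrewed, lifted off the stud and standing upright near the middle of the metal tray, with the spare left where it was; the job was handed in at about 9 s, and sign-off did not report a verdict.

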